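# Open both doors of the supply cupboard

### The arm

A 6-joint arm with a two-finger parallel gripper is mounted at the origin on the work surface. World frame = base frame: x ahead of the robot, y to its left, z up, the work surface at z = 0. Lengths are in m, angles in degrees, forces in N, time in s.
With the tool pointing down it reaches from about 0.4 to 0.825 m from the base axis. Payload 7 kg.
Tool frame: the origin (TCP) lies midway between the tips of the shut fingers; the grasp point (between the pads) lies 19 mm behind it (ctrl.hold_point_z is the distance from the TCP to the grasp point, in m); z points along the fingers, y is the line along which they close (so a half turn about z gives the same grasp; the last joint's range is limited). The gripper opens to 88 mm and grips with 3 to 60 N. Pads are 19 mm wide; open, the fingers measure 130 mm over their backs; the gripper's body (78 mm by 193 mm) begins 47 mm behind the grasp point.
Start: joints at [87.382, 20.546, 0.682, 0, -70.136, -16.507], TCP at [0.221, 0.638, 0.227] pointing down, gripper open.
Joint ranges: [-176.03, 176.03], [-82.01, 121.73], [-58.28, 71.71], [-173.87, 95.51], [-174.79, -0.11], [-173.66, 173.66]. Speed limits (degrees/s): [136.94, 136.94, 172.46, 180, 180, 180].

### API

Orientations are given as [roll, pitch, yaw] about the fixed x, y, z axes, in that order (R = Rz(yaw) Ry(pitch) Rx(roll)).
In Python, from plant import ctrl gives the robot as it stands.
- The arm moves only by the tool apply_moves, never from a script. Its argument "deltas" is a list of rows, each an object with "fingers": the finger opening in mm, from 0 to 87.6; "delta_pos": the shift along the tool's x, y, z in mm, a list of three; "angular": the turn, a rotation vector about the tool's x, y, z in degrees, a list of three. A call has 1 to 10 rows; each row is the pose to reach, as a shift and turn from the pose commanded when the call began, along the tool's axes at that moment; what a row does not reach only later rows make up. A row lasts 1/10 s, in which the tool goes at most 50 mm and 8.59 degrees, less where a joint would pass 70% of its speed; a pose out of reach is approached as far as the arm can. A call with a gripper value outside its range is refused whole. The fingers move at their own pace and stop on an object; the grip force is fixed at half the most. Time passes only in rows, so rows that repeat a pose let the fingers close. It gives the time, the measured TCP pose, the force, the opening and the grip force at its end, in the units of the state.
- ctrl.get_obs(): the state, without advancing time (a new reading comes with each control period).
- ctrl.snapshot(name): name is "scene" or "side" or "wrist"; returns the picture (480x640x3 uint8, red, green, blue); there is no depth.
- ctrl.camera_params(name): a dict with "fx", "fy", "cx", "cy" (pixels), "cam_to_world" (4x4, takes a point from camera to world coordinates); the wrist camera has in their place "mount" (4x4, takes a point from camera to tool coordinates, whose origin is the TCP and whose axes are the flange's). Camera axes: x right, y up, looking along -z (the intrinsics and any distortion apply to the point x, -y, -z); pixel columns grow to the right and rows downward; lengths in m; the calibration is good to about 2 mm. A picture is of the moment at which its call begins: read the wrist's pose just before it. camera_params takes no time and is no camera call.
- ctrl.close_job(): hands the job in; it is judged then, once.
The state is a dict: "clock": time; "joint_pos": joint angles; "qvel": joint speeds; "tau": joint torques, N m; "tool_pos": TCP position; "orientation": TCP orientation; "force": force on the tool from outside, world axes, zero at the start; "moment": the same for the moment, N m; "opening": finger opening in m; "gripper_force": force on a finger pad.
Only numpy, scipy, OpenCV 4.12 (cv2) and the standard library are available. Lean on these libraries where they do the work, as an engineer would, in place of code of your own. Each camera call takes 0.05 s, during which the arm holds its last target. There are 200 camera calls.

### The job

Open up the grey supply cupboard: swing the active (right) door wide open first, then push the red knob of the flush bolt on the passive (left) door right down and swing that door wide open too. Leave both doors standing about square to the cupboard or further, with the bolt down, and do not disturb the upturned bowl, label roll, stapler and tape stand.

Things in the scene. Friction and masses are not known exactly. Their poses are not given: they have to be found in the camera images.
- cupboard: grey steel supply cupboard, fixed, 420 mm wide (y), 200 deep (x), 310 high; origin at the centre of its underside, x axis from its front to its back; its front plane (x = -100 mm) faces the robot. Roof underside 295 mm up, overhanging the front plane by 12 mm. Doors lie before the front plane, 65 to 280 mm above the table. A fixed bowl stack is on the roof; fixed stock up to 280 mm high lines both table sides
- active_hinge (a point): point on the upright hinge axis of the active door (on the cupboard's own -y side, the robot's right), 180 mm above the table, in the front plane. Fixed; its axes are those of the cupboard
- active_handle (a point): middle of the upright black bar handle of the active door, 180 mm above the table; bar 10 mm thick, 100 mm long (130 to 230 mm up), its axis 35 mm off the door's front sheet. With the door shut it lies 85 mm before the front plane and 180 mm sideways from the hinge axis; it moves with the door, whose outward face looks along the point's own -x axis
- active_door (a joint): opening angle of the active door, rad: 0 shut, 1.6 fully open; seen from above it opens counter-clockwise, towards the robot and to the right. The door is a 50 mm deep pan; its front sheet is 250 mm wide from the hinge and its last 50 mm overlap the passive door and cover the bolt. Stiff hinge (about 0.15 Nm): stays where it is left
- passive_hinge (a point): point on the upright hinge axis of the passive door (cupboard's own +y side, the robot's left), 180 mm above the table, in the front plane, 400 mm from the other hinge. Fixed; its axes are those of the cupboard
- passive_handle (a point): middle of the upright black bar handle of the passive door, 180 mm above the table; bar 10 mm thick, 100 mm long (130 to 230 mm up), its axis 40 mm off the door's face. With the door shut it lies 54 mm before the front plane and 100 mm sideways from the hinge axis; it moves with the door, whose outward face looks along the point's own -x axis
- passive_door (a joint): opening angle of the passive door, rad: 0 shut, 1.6 fully open; seen from above it opens clockwise, towards the robot and to the left. Flat panel, 198 mm wide, face 14 mm before the front plane. While the bolt is up in its keeper or the active door covers it, it cannot open. Stiff hinge (about 0.15 Nm): stays where it is left
- bolt_knob (a point): centre of the top face of the red knob of the flush bolt on the passive door, 23 mm from that door's free edge. The knob is a block 26 mm wide (y), 14 mm high, reaching from 16 to 42 mm before the cupboard's front plane; its top is 212 mm above the table with the bolt up, 83 mm under the roof. The active door's front sheet covers it from the front until that door is open; the point's axes are those of the passive door
- bolt (a joint): how far the bolt is drawn down, m: 0 up, its rod (inside the door) in the keeper under the roof, 0.025 fully down; free of the keeper from 0.011. Slides straight down along the door, about 3 N of friction, stays where it is left
- upturned_bowl: bystander, loose: one upturned brown bowl with a red and white label, 150 mm wide, 40 mm high, on the table between robot and cupboard; the doors (lower edge 65 mm up) pass over it; origin at the centre of its underside
- label_roll: bystander, loose: white roll of labels lying flat, 110 mm wide, 45 mm high, on the table between robot and cupboard; the doors pass over it; origin at the centre of its underside
- stapler: bystander, loose: blue stapler, 140 x 36 x 42 mm, on the table; origin at the centre of its underside
- tape_stand: bystander, loose: black tape stand with a yellow roll, 150 x 60 x 86 mm, on the table; origin at the centre of its underside

How it is judged:
By the outcome, as a careful person would: the job done as asked, in the order asked, and still so for the second after the job is handed in, with the robot touching nothing.
It also fails if it takes over 72 s, if anything falls off the work surface, if the arm or the gripper's body presses on something with over 40 N, if the wrist force passes 120 N, or if a joint passes its speed limit or range.

## Working session

There is one attempt and no reset: what is moved stays moved. The work goes in short steps, Python scripts to look and compute and a tool call to move; the robot and the scene stay as the last step left them, time stands still between calls to the robot, and variables do not carry over. Pictures are saved under pics/ and viewed, at most 10 in all, crops included, and the job is handed in when it is done.

Besides the shell and the picture viewer there is one more tool, called after "Request:" by a JSON object that holds its "name" and its "arguments", one argument or row to a line. apply_moves: Moves the arm, as the interface text tells. Its arguments: {"type":"object","properties":{"deltas":{"type":"array"}},"required":["deltas"]}

```bash
ls; mkdir -p pics; python3 - <<'E'
from plant import ctrl
import cv2,numpy as np
np.set_printoptions(precision=4,suppress=True)
print(ctrl.get_obs(), ctrl.hold_point_z)
for n in("scene","side"):
    im=ctrl.snapshot(n); cv2.imwrite(f"pics/{n}0.png",im[:,:,::-1]); print(n,ctrl.camera_params(n))
print(ctrl.camera_params("wrist"))
E
```

```text
pics
{'clock': 0.0, 'joint_pos': array([ 87.3835,  20.5912,   0.6317,  -0.0205, -70.1349, -16.5053]), 'qvel': array([ 0.0344,  0.1619, -0.0328, -0.0713, -0.019 ,  0.0199]), 'tau': array([  0.0001, -58.272 ,  29.3038,   6.9967,   0.0068,  -0.0002]), 'tool_pos': array([0.221 , 0.6373, 0.2256]), 'orientation': array([179.9039,  -0.0083, -19.1288]), 'force': array([-0.3128, -0.423 , -0.2812]), 'moment': array([ 0.0044, -0.0067, -0.0176]), 'gripper_force': 0.0, 'opening': 0.08746146207638585} 0.0188
scene {'fx': 484.39647365264625, 'fy': 484.39647365264625, 'cx': 316.67919830267107, 'cy': 240.9676677988723, 'cam_to_world': array([[ 0.9998, -0.0177,  0.0107,  0.5986],
       [ 0.0202,  0.9477, -0.3186, -0.3409],
       [-0.0045,  0.3188,  0.9478,  1.1905],
       [ 0.    ,  0.    ,  0.    ,  1.    ]])}
side {'fx': 514.5865125768362, 'fy': 514.5865125768362, 'cx': 323.27290684192667, 'cy': 246.70799627725236, 'cam_to_world': array([[-0.9074, -0.3954,  0.1421,  0.7522],
       [ 0.4202, -0.8548,  0.3047,  0.3666],
       [ 0.001 ,  0.3362,  0.9418,  1.2657],
       [ 0.    ,  0.    ,  0.    ,  1.    ]])}
{'fx': 344.33676664999564, 'fy': 344.33676664999564, 'cx': 317.44306494640864, 'cy': 236.78989414766346, 'mount': array([[ 0.001 ,  0.968 ,  0.2511,  0.0672],
       [ 1.    , -0.0013,  0.0008, -0.0008],
       [ 0.0011,  0.2511, -0.968 , -0.1574],
       [ 0.    ,  0.    ,  0.    ,  1.    ]])}
```

View pics/scene0.png

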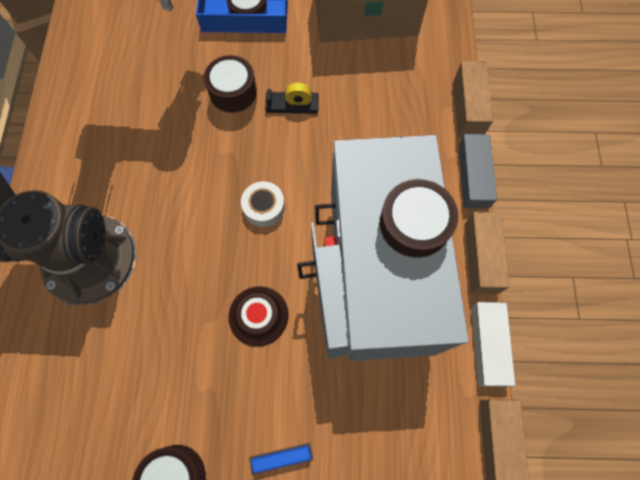

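View pics/side0.png

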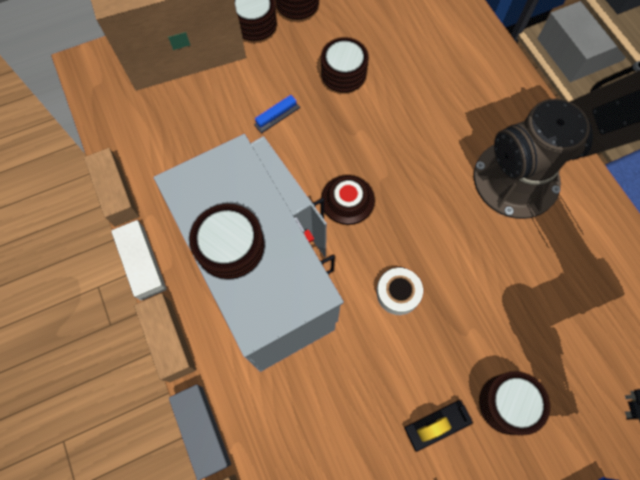

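The scene view shows the roof corners at about (335,142), (436,137), (466,342) and (348,347). The passive handle is near (318,213), the active handle near (302,270) and the red knob at (330,241). The active door looks slightly ajar. The side view shows the same things, with roof corners at (155,178), (246,136), (341,302) and (260,357).

```bash
cat > h.py <<'E'
import numpy as np,cv2
from plant import ctrl
np.set_printoptions(precision=4,suppress=True)
def ray(n,uv):
    p=ctrl.camera_params(n);T=p["cam_to_world"]
    d=T[:3,:3]@np.array([(uv[0]-p["cx"])/p["fx"],-(uv[1]-p["cy"])/p["fy"],-1]);return T[:3,3],d
def onz(n,uv,z):
    o,d=ray(n,uv);return o+d*(z-o[2])/d[2]
E
python3 - <<'E'
from h import *
print("roof scene",*[onz("scene",p,.310) for p in[(335,142),(436,137),(466,342),(348,347)]])
print("roof side",*[onz("side",p,.310) for p in[(155,178),(246,136),(341,302),(260,357)]])
a=cv2.imread("pics/scene0.png")[185:365,285:365];b=cv2.imread("pics/side0.png")[125:310,240:350]
A=cv2.resize(a,None,fx=3.2,fy=3.2,interpolation=cv2.INTER_CUBIC);B=cv2.resize(b,None,fx=3.2,fy=3.2,interpolation=cv2.INTER_CUBIC)
o=np.zeros((600,640,3),np.uint8);o[:A.shape[0],:A.shape[1]]=A;o[:B.shape[0],270:270+B.shape[1]]=B
cv2.imwrite("pics/crop.png",o)
E
```

```text
roof scene [0.622  0.1708 0.31  ] [0.8303 0.1861 0.31  ] [ 0.8597 -0.2306  0.31  ] [ 0.6486 -0.2435  0.31  ]
roof side [ 0.8606 -0.2258  0.31  ] [ 0.6522 -0.2397  0.31  ] [0.6242 0.1727 0.31  ] [0.8032 0.2034 0.31  ]
```

View pics/crop.png

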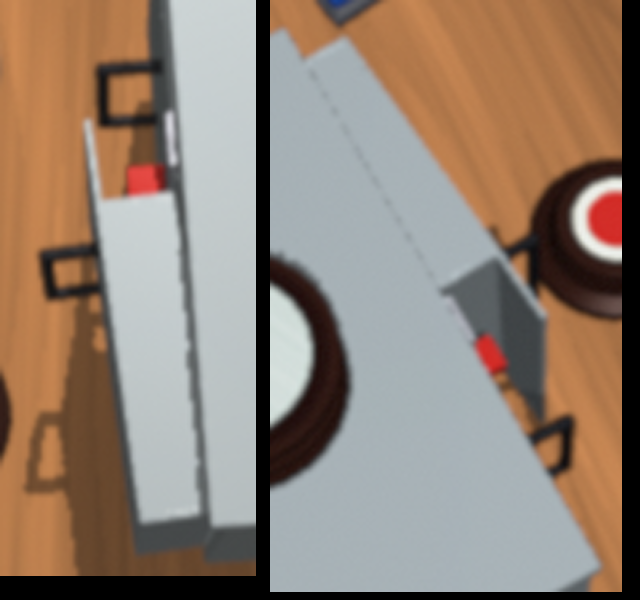

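```bash
cat >> h.py <<'E'
yaw=np.radians(3.9);ex=np.array([np.cos(yaw),np.sin(yaw),0]);ey=np.array([-ex[1],ex[0],0]);O=np.array([.747,-.0276,0])
def loc(p): d=np.asarray(p)-O; return np.array([d@ex,d@ey,d[2]])
def wor(l): return O+ex*l[0]+ey*l[1]+np.array([0,0,l[2]])
E
python3 - <<'E'
from h import *
c=lambda x,y:(285+x/3.2,185+y/3.2)
s=lambda x,y:(240+(x-270)/3.2,125+y/3.2)
for nm,q,z in[("ahandle top",c(45,256),.23),("ahandle bot",c(50,293),.13),("phandle top",c(102,68),.23),("phandle bot",c(104,120),.13),("sheet free",c(88,122),.28),("sheet hinge",c(140,522),.28),("knob",c(145,176),.21)]:
    p=onz("scene",q,z);print(nm,p,loc(p))
for nm,q,z in[("ah top",s(532,240),.23),("ph top",s(568,424),.23),("ph bot",s(568,465),.13),("sheet free",s(545,318),.28),("sheet hinge",s(348,40),.28),("sheet low",s(543,415),.065)]:
    p=onz("side",q,z);print("side",nm,p,loc(p))
for n,l in[("ahinge",(-.1,-.2,.18)),("phinge",(-.1,.2,.18)),("ah shut",(-.185,-.02,.18)),("ph shut",(-.154,.1,.18)),("knob",(-.129,.025,.212))]: print(n,wor(l))
E
```

```text
ahandle top [ 0.5525 -0.0708  0.23  ] [-0.197  -0.0299  0.23  ]
ahandle bot [ 0.5521 -0.0697  0.13  ] [-0.1973 -0.0287  0.13  ]
phandle top [0.5866 0.0606 0.23  ] [-0.1541  0.0989  0.23  ]
phandle bot [0.5876 0.0613 0.13  ] [-0.153   0.0995  0.13  ]
sheet free [0.5791 0.0029 0.28  ] [-0.1654  0.0418  0.28  ]
sheet hinge [ 0.6148 -0.243   0.28  ] [-0.1466 -0.2059  0.28  ]
knob [ 0.6166 -0.0085  0.21  ] [-0.1288  0.0279  0.21  ]
side ah top [ 0.5526 -0.0691  0.23  ] [-0.1967 -0.0282  0.23  ]
side ph top [0.5871 0.0624 0.23  ] [-0.1534  0.1006  0.23  ]
side ph bot [0.5844 0.0612 0.13  ] [-0.1562  0.0996  0.13  ]
side sheet free [0.5778 0.0056 0.28  ] [-0.1665  0.0446  0.28  ]
side sheet hinge [ 0.6138 -0.2382  0.28  ] [-0.1472 -0.2011  0.28  ]
side sheet low [ 0.5752 -0.0008  0.065 ] [-0.1696  0.0384  0.065 ]
ahinge [ 0.6608 -0.2339  0.18  ]
phinge [0.6336 0.1651 0.18  ]
ah shut [ 0.5638 -0.0601  0.18  ]
ph shut [0.5866 0.0617 0.18  ]
knob [ 0.6166 -0.0114  0.212 ]
```

```bash
cat >> h.py <<'E'
from scipy.spatial.transform import Rotation as Ro
def Rt(head,tilt):
    h,t=np.radians([head,tilt]);d=np.array([np.cos(h),np.sin(h),0]);u=np.array([0,0,1.])
    z=np.sin(t)*d-np.cos(t)*u;x=np.cos(t)*d+np.sin(t)*u
    return np.c_[x,np.cross(z,x),z]
def cur():
    o=ctrl.get_obs();return o,np.array(o["tool_pos"]),Ro.from_euler("xyz",o["orientation"],degrees=True).as_matrix()
def go(p,head,tilt,grasp=False,back=0,name=""):
    """delta row from present pose to target TCP (or grasp point) p, backed off along tool z"""
    o,q,R=cur();T=Rt(head,tilt);p=np.asarray(p,float)+T[:,2]*((ctrl.hold_point_z if grasp else 0)-back)
    print(name,"tgt",p,"dpos",np.round(R.T@(p-q)*1e3,1),"ang",np.round(Ro.from_matrix(R.T@T).as_rotvec(degrees=True),1))
def st():
    o=cur()[0];print({k:np.round(o[k],3) for k in("clock","joint_pos","tool_pos","orientation","force","opening","gripper_force")})
def door(side,th,r,off):
    """point fixed to door: r from hinge along door, off outward from front plane, world xy at opening th deg"""
    s=1 if side=="p" else -1
    H=wor((-.1,.2*s,0)); th=np.radians(th)*(-s)
    v=-s*r*ey-off*ex
    return H+Ro.from_rotvec([0,0,th]).apply(v)
E
python3 - <<'E'
from h import *
for t in(0,4.3,90): print(door("a",t,.18,.085),door("p",t,.1,.054))
for n,q,z in[("bowl",(258,316),.02),("roll",(262,203),.03),("stapler",(281,460),.03),("tape",(292,100),.04),("stack",(420,217),.4),("stackL",(230,78),.12)]: print(n,onz("scene",q,z))
go([.221,.638,.36],-19.1,0)
go([.45,-.09,.34],8.2,0,name="over")
p=door("a",4.3,.18,.085);p[2]=.185
go(p,8.2,35,True,.1,"pre")
E
```

```text
[ 0.5638 -0.0601  0.    ] [0.5866 0.0617 0.    ]
[ 0.551  -0.0679  0.    ] [0.5789 0.0655 0.    ]
[ 0.487 -0.331  0.   ] [0.5302 0.2122 0.    ]
bowl [ 0.447  -0.1419  0.02  ]
roll [0.4414 0.1507 0.03  ]
stapler [ 0.5174 -0.4592  0.03  ]
tape [0.5087 0.4578 0.04  ]
stack [ 0.7694 -0.0275  0.4   ]
stackL [0.3493 0.4671 0.12  ]
 tgt [0.221 0.638 0.36 ] dpos [  -0.2   -0.4 -134.3] ang [ 0.1 -0.  -0. ]
over tgt [ 0.45 -0.09  0.34] dpos [ 454.7  612.3 -113.3] ang [  0.1   0.  -27.3]
pre tgt [ 0.5049 -0.0745  0.2515] dpos [501.5 579.6 -24.9] ang [  8.4  34.3 -26.4]
```

Request:
{"name": "apply_moves", "arguments": {
  "deltas": [
    {"fingers": 87,"delta_pos": [0,0,-50],"angular": [0,0,0]},
    {"fingers": 87,"delta_pos": [0,0,-100],"angular": [0,0,0]},
    {"fingers": 87,"delta_pos": [0,0,-140],"angular": [0,0,0]},
    {"fingers": 87,"delta_pos": [455,612,-113],"angular": [0,0,-27.3]},
    {"fingers": 87,"delta_pos": [455,612,-113],"angular": [0,0,-27.3]},
    {"fingers": 87,"delta_pos": [455,612,-113],"angular": [0,0,-27.3]},
    {"fingers": 87,"delta_pos": [455,612,-113],"angular": [0,0,-27.3]},
    {"fingers": 87,"delta_pos": [455,612,-113],"angular": [0,0,-27.3]},
    {"fingers": 87,"delta_pos": [455,612,-113],"angular": [0,0,-27.3]},
    {"fingers": 87,"delta_pos": [455,612,-113],"angular": [0,0,-27.3]}
  ]
}}

```text
clock: 1.1
tool_pos: [0.3264, 0.3019, 0.3539]
orientation: [-180.0, 0.0, 8.2]
force: [1.3, -0.1, 0.7]
opening: 0.0872
gripper_force: 0.0
```

```bash
python3 - <<'E'
from h import *
st()
go([.45,-.09,.34],8.2,0,name="over")
p=door("a",4.3,.18,.085);p[2]=.185
go(p,8.2,35,True,.1,"pre")
E
```

```text
{'clock': np.float64(1.1), 'joint_pos': array([ 68.324,  -5.512, -13.648,  -0.007, -81.865,  29.881]), 'tool_pos': array([0.326, 0.302, 0.354]), 'orientation': array([-179.998,    0.007,    8.203]), 'force': array([ 1.267, -0.096,  0.675]), 'opening': np.float64(0.087), 'gripper_force': np.float64(0.0)}
over tgt [ 0.45 -0.09  0.34] dpos [ 66.5 405.6  13.9] ang [-0.  0.  0.]
pre tgt [ 0.5049 -0.0745  0.2515] dpos [123.  398.1 102.4] ang [-0. 35.  0.]
```

Request:
{"name": "apply_moves", "arguments": {
  "deltas": [
    {"fingers": 87,"delta_pos": [66,405,14],"angular": [0,0,0]},
    {"fingers": 87,"delta_pos": [66,405,14],"angular": [0,0,0]},
    {"fingers": 87,"delta_pos": [66,405,14],"angular": [0,0,0]},
    {"fingers": 87,"delta_pos": [66,405,14],"angular": [0,0,0]},
    {"fingers": 87,"delta_pos": [66,405,14],"angular": [0,0,0]},
    {"fingers": 87,"delta_pos": [66,405,14],"angular": [0,20,0]},
    {"fingers": 87,"delta_pos": [66,405,14],"angular": [0,20,0]},
    {"fingers": 87,"delta_pos": [66,405,14],"angular": [0,35,0]},
    {"fingers": 87,"delta_pos": [66,405,14],"angular": [0,35,0]},
    {"fingers": 87,"delta_pos": [123,398,102],"angular": [0,35,0]}
  ]
}}

```text
clock: 2.1
tool_pos: [0.4725, -0.084, 0.3102]
orientation: [-179.7, -36.9, 7.7]
force: [4.2, 1.8, 1.7]
opening: 0.0868
gripper_force: 0.0
```

```bash
python3 - <<'E'
from h import *
st()
p=door("a",4.3,.18,.085);p[2]=.185
go(p,8.2,35,True,.1,"pre")
go(p,8.2,35,True,0,"grasp")
E
```

```text
{'clock': np.float64(2.1), 'joint_pos': array([ 18.198, -24.104, -45.56 ,  11.078, -32.576,  72.216]), 'tool_pos': array([ 0.473, -0.084,  0.31 ]), 'orientation': array([-179.667,  -36.868,    7.714]), 'force': array([4.193, 1.814, 1.712]), 'opening': np.float64(0.087), 'gripper_force': np.float64(0.0)}
pre tgt [ 0.5049 -0.0745  0.2515] dpos [-8.5 -4.6 67. ] ang [-0.  -1.9 -0.4]
grasp tgt [ 0.5617 -0.0664  0.1696] dpos [-11.8  -4.5 167. ] ang [-0.  -1.9 -0.4]
```

Request:
{"name": "apply_moves", "arguments": {
  "deltas": [
    {"fingers": 87,"delta_pos": [-4,-2,35],"angular": [0,-1,0]},
    {"fingers": 87,"delta_pos": [-8.5,-4.6,67],"angular": [0,-1.9,-0.4]},
    {"fingers": 87,"delta_pos": [-8.5,-4.6,67],"angular": [0,-1.9,-0.4]},
    {"fingers": 87,"delta_pos": [-8.5,-4.6,67],"angular": [0,-1.9,-0.4]}
  ]
}}

```text
clock: 2.5
tool_pos: [0.5058, -0.0714, 0.2378]
orientation: [179.7, -33.0, 8.7]
force: [-0.5, 0.1, -0.1]
opening: 0.0868
gripper_force: 0.0
```

```bash
python3 - <<'E'
from h import *
st()
p=door("a",4.3,.18,.085);p[2]=.185
go(p,8.2,35,True,0,"grasp")
cv2.imwrite("pics/w1.png",ctrl.snapshot("wrist")[:,:,::-1])
E
```

```text
{'clock': np.float64(2.5), 'joint_pos': array([ 17.561, -14.337, -48.787,  12.972, -23.468,  70.579]), 'tool_pos': array([ 0.506, -0.071,  0.238]), 'orientation': array([179.7  , -32.975,   8.658]), 'force': array([-0.489,  0.056, -0.093]), 'opening': np.float64(0.087), 'gripper_force': np.float64(0.0)}
grasp tgt [ 0.5617 -0.0664  0.1696] dpos [ 9.9  3.  87.7] ang [0.  2.  0.4]
```

View pics/w1.png

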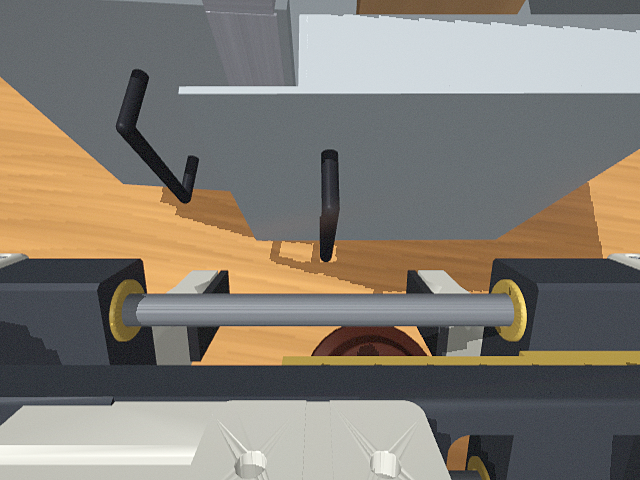

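The wrist view shows the active handle bar at column ~330, from (328,155) to (326,260), centred between the fingers (~318). The passive handle is on the left at (150,130). The gripper is lined up for the grasp.

Request:
{"name": "apply_moves", "arguments": {
  "deltas": [
    {"fingers": 87,"delta_pos": [2,1,20],"angular": [0,1,0]},
    {"fingers": 87,"delta_pos": [5,3,40],"angular": [0,2,0]},
    {"fingers": 87,"delta_pos": [8,5,60],"angular": [0,2,0]},
    {"fingers": 87,"delta_pos": [10,5,75],"angular": [0,2,0]},
    {"fingers": 87,"delta_pos": [10,5,83],"angular": [0,2,0]},
    {"fingers": 87,"delta_pos": [10,5,83],"angular": [0,2,0]}
  ]
}}

```text
clock: 3.15
tool_pos: [0.5596, -0.0711, 0.1762]
orientation: [179.9, -34.9, 8.6]
force: [0.7, -0.7, -0.5]
opening: 0.087
gripper_force: 0.0
```

```bash
python3 - <<'E'
from h import *
st()
p=door("a",4.3,.18,.085);p[2]=.185
go(p,8.2,35,True,0,"grasp")
E
```

```text
{'clock': np.float64(3.15), 'joint_pos': array([  8.662,  -3.273, -58.17 ,  36.891,  -0.301,  53.049]), 'tool_pos': array([ 0.56 , -0.071,  0.176]), 'orientation': array([179.861, -34.862,   8.589]), 'force': array([ 0.712, -0.716, -0.472]), 'opening': np.float64(0.087), 'gripper_force': np.float64(0.0)}
grasp tgt [ 0.5617 -0.0664  0.1696] dpos [-1.5 -4.4  6.9] ang [-0.1  0.1  0.3]
```

```bash
python3 - <<'E'
from h import *
p=door("a",4.3,.18,.085);p[2]=.212
go(p,8.2,15,True,0,"grasp")
go(p,8.2,25,True,0.02,"mid")
E
```

```text
grasp tgt [ 0.5558 -0.0672  0.1938] dpos [  7.5  -4.4 -16.3] ang [ -0.  -19.9   0.3]
mid tgt [ 0.5505 -0.068   0.2131] dpos [ 14.1  -4.4 -35.2] ang [-0.1 -9.9  0.3]
```

Request:
{"name": "apply_moves", "arguments": {
  "deltas": [
    {"fingers": 87,"delta_pos": [6,-2,-17],"angular": [0,-4,0]},
    {"fingers": 87,"delta_pos": [12,-3,-32],"angular": [0,-8,0]},
    {"fingers": 87,"delta_pos": [12,-4,-30],"angular": [0,-13,0.3]},
    {"fingers": 87,"delta_pos": [10,-4,-24],"angular": [0,-17,0.3]},
    {"fingers": 87,"delta_pos": [7.5,-4,-16],"angular": [0,-20,0.3]},
    {"fingers": 87,"delta_pos": [7.5,-4,-16],"angular": [0,-20,0.3]},
    {"fingers": 87,"delta_pos": [7.5,-4,-16],"angular": [0,-20,0.3]}
  ]
}}

```text
clock: 3.85
tool_pos: [0.5556, -0.0651, 0.1939]
orientation: [-179.8, -15.0, 8.3]
force: [-0.3, -0.6, -0.1]
opening: 0.0867
gripper_force: 0.0
```

```bash
python3 - <<'E'
from h import *
st()
p=door("a",4.3,.18,.085);p[2]=.212
go(p,8.2,15,True,0,"grasp")
E
```

```text
{'clock': np.float64(3.85), 'joint_pos': array([ 14.329,   2.731, -29.35 ,   1.975, -43.023,  82.778]), 'tool_pos': array([ 0.556, -0.065,  0.194]), 'orientation': array([-179.804,  -14.972,    8.349]), 'force': array([-0.322, -0.632, -0.062]), 'opening': np.float64(0.087), 'gripper_force': np.float64(0.0)}
grasp tgt [ 0.5558 -0.0672  0.1938] dpos [-0.1  2.1  0. ] ang [-0.2  0.   0.1]
```

Request:
{"name": "apply_moves", "arguments": {
  "deltas": [
    {"fingers": 5,"delta_pos": [0,2,0],"angular": [0,0,0]},
    {"fingers": 5,"delta_pos": [0,2,0],"angular": [0,0,0]},
    {"fingers": 5,"delta_pos": [0,2,0],"angular": [0,0,0]},
    {"fingers": 5,"delta_pos": [0,2,0],"angular": [0,0,0]},
    {"fingers": 5,"delta_pos": [0,2,0],"angular": [0,0,0]}
  ]
}}

```text
clock: 4.35
tool_pos: [0.5566, -0.0682, 0.194]
orientation: [-179.9, -14.9, 8.3]
force: [0.1, 1.4, -0.4]
opening: 0.0526
gripper_force: 0.0
```

```bash
python3 - <<'E'
from h import *
st()
o,q,R=cur(); d=(q-.0188*R[:,2]);print("grasp pt",d, door("a",4.3,.18,.085))
for t in(7,10,14,18,22,26,30,35,40):
    p=door("a",t,.18,.085);p[2]=.212; go(p,3.9+t,15,True,0,t)
E
```

```text
{'clock': np.float64(4.35), 'joint_pos': array([ 14.002,   2.861, -29.216,   2.034, -43.057,  83.028]), 'tool_pos': array([ 0.557, -0.068,  0.194]), 'orientation': array([-179.926,  -14.947,    8.325]), 'force': array([ 0.081,  1.376, -0.428]), 'opening': np.float64(0.053), 'gripper_force': np.float64(0.0)}
grasp pt [ 0.5518 -0.0689  0.2121] [ 0.551  -0.0679  0.    ]
7 tgt [ 0.5481 -0.0723  0.1938] dpos [-8.7  2.9 -2.2] ang [ 0.6  0.1 -2.5]
10 tgt [ 0.5398 -0.0785  0.1938] dpos [-17.5   7.7  -4.5] ang [ 1.4  0.  -5.4]
14 tgt [ 0.5293 -0.0873  0.1938] dpos [-28.8  14.9  -7.6] ang [ 2.4  0.  -9.2]
18 tgt [ 0.5193 -0.0968  0.1938] dpos [-39.6  22.9 -10.5] ang [  3.4   0.  -13.1]
22 tgt [ 0.5101 -0.107   0.1938] dpos [-49.9  31.7 -13.2] ang [  4.5   0.  -17. ]
26 tgt [ 0.5016 -0.1178  0.1938] dpos [-59.5  41.1 -15.8] ang [  5.5   0.  -20.8]
30 tgt [ 0.4939 -0.1292  0.1938] dpos [-68.5  51.3 -18.2] ang [  6.5   0.  -24.7]
35 tgt [ 0.4854 -0.1442  0.1938] dpos [-78.7  64.8 -21. ] ang [  7.8   0.  -29.5]
40 tgt [ 0.4783 -0.1598  0.1938] dpos [-87.7  79.3 -23.4] ang [  9.1   0.  -34.4]
```

Request:
{"name": "apply_moves", "arguments": {
  "deltas": [
    {"fingers": 5,"delta_pos": [0,0,0],"angular": [0,0,0]},
    {"fingers": 5,"delta_pos": [0,0,0],"angular": [0,0,0]},
    {"fingers": 5,"delta_pos": [0,0,0],"angular": [0,0,0]},
    {"fingers": 5,"delta_pos": [0,0,0],"angular": [0,0,0]},
    {"fingers": 5,"delta_pos": [0,0,0],"angular": [0,0,0]},
    {"fingers": 5,"delta_pos": [0,0,0],"angular": [0,0,0]},
    {"fingers": 5,"delta_pos": [0,0,0],"angular": [0,0,0]},
    {"fingers": 5,"delta_pos": [0,0,0],"angular": [0,0,0]}
  ]
}}

```text
clock: 5.15
tool_pos: [0.5578, -0.0703, 0.1939]
orientation: [179.9, -15.0, 8.4]
force: [11.3, -17.2, -8.8]
opening: 0.0097
gripper_force: 30.0
```

Request:
{"name": "apply_moves", "arguments": {
  "deltas": [
    {"fingers": 5,"delta_pos": [-4,3,-1],"angular": [0.3,0,-1.2]},
    {"fingers": 5,"delta_pos": [-9,5,-2],"angular": [0.6,0,-2.5]},
    {"fingers": 5,"delta_pos": [-17.5,10,-4.5],"angular": [1.4,0,-5.4]},
    {"fingers": 5,"delta_pos": [-29,17,-7.6],"angular": [2.4,0,-9.2]},
    {"fingers": 5,"delta_pos": [-40,25,-10.5],"angular": [3.4,0,-13.1]},
    {"fingers": 5,"delta_pos": [-50,34,-13],"angular": [4.5,0,-17]},
    {"fingers": 5,"delta_pos": [-59.5,43,-16],"angular": [5.5,0,-20.8]},
    {"fingers": 5,"delta_pos": [-68.5,53,-18],"angular": [6.5,0,-24.7]},
    {"fingers": 5,"delta_pos": [-68.5,53,-18],"angular": [6.5,0,-24.7]}
  ]
}}

```text
clock: 6.05
tool_pos: [0.4963, -0.1331, 0.1939]
orientation: [179.8, -15.1, 34.0]
force: [10.6, -5.4, -9.0]
opening: 0.0096
gripper_force: 30.0
```

```bash
python3 - <<'E'
from h import *
st()
o,q,R=cur(); print("grasp pt",q-.0188*R[:,2],door("a",30,.18,.085))
for t in(32,35,38,42,46,50,54,58,62):
    p=door("a",t,.18,.085);p[2]=.212; go(p,3.9+t,15,True,0,t)
E
```

```text
{'clock': np.float64(6.05), 'joint_pos': array([  0.27 ,   1.495, -25.468, -10.47 , -50.761, 129.433]), 'tool_pos': array([ 0.496, -0.133,  0.194]), 'orientation': array([179.763, -15.062,  33.973]), 'force': array([10.566, -5.422, -9.027]), 'opening': np.float64(0.01), 'gripper_force': np.float64(30.01)}
grasp pt [ 0.4922 -0.1357  0.212 ] [ 0.4899 -0.1319  0.    ]
32 tgt [ 0.4904 -0.1351  0.1938] dpos [-5.9 -1.6 -1.6] ang [ 0.7 -0.1 -1.9]
35 tgt [ 0.4854 -0.1442  0.1938] dpos [-14.7   3.1  -3.9] ang [ 1.5 -0.1 -4.8]
38 tgt [ 0.481  -0.1535  0.1938] dpos [-23.3   8.4  -6.2] ang [ 2.3 -0.  -7.7]
42 tgt [ 0.4758 -0.1662  0.1938] dpos [-34.3  16.1  -9.1] ang [  3.3  -0.  -11.5]
46 tgt [ 0.4715 -0.1793  0.1938] dpos [-44.8  24.5 -11.9] ang [  4.4  -0.  -15.4]
50 tgt [ 0.4682 -0.1926  0.1938] dpos [-54.7  33.7 -14.5] ang [  5.4  -0.  -19.2]
54 tgt [ 0.4658 -0.2062  0.1938] dpos [-63.9  43.6 -17. ] ang [  6.4  -0.  -23.1]
58 tgt [ 0.4643 -0.2198  0.1938] dpos [-72.5  54.2 -19.2] ang [  7.5  -0.  -27. ]
62 tgt [ 0.4638 -0.2336  0.1938] dpos [-80.3  65.3 -21.3] ang [  8.5   0.  -30.8]
```

Request:
{"name": "apply_moves", "arguments": {
  "deltas": [
    {"fingers": 5,"delta_pos": [-6,1,-2],"angular": [0.7,0,-1.9]},
    {"fingers": 5,"delta_pos": [-15,6,-4],"angular": [1.5,0,-4.8]},
    {"fingers": 5,"delta_pos": [-23,11,-6],"angular": [2.3,0,-7.7]},
    {"fingers": 5,"delta_pos": [-34,19,-9],"angular": [3.3,0,-11.5]},
    {"fingers": 5,"delta_pos": [-45,27,-12],"angular": [4.4,0,-15.4]},
    {"fingers": 5,"delta_pos": [-54,36,-14.5],"angular": [5.4,0,-19]},
    {"fingers": 5,"delta_pos": [-54,36,-14.5],"angular": [5.4,0,-19]},
    {"fingers": 60,"delta_pos": [-54,36,-14.5],"angular": [5.4,0,-19]},
    {"fingers": 60,"delta_pos": [-54,36,-14.5],"angular": [5.4,0,-19]},
    {"fingers": 60,"delta_pos": [-54,36,-14.5],"angular": [5.4,0,-19]}
  ]
}}

```text
clock: 7.05
tool_pos: [0.4677, -0.1918, 0.1934]
orientation: [-179.7, -15.0, 53.6]
force: [-0.8, 0.2, 0.1]
opening: 0.0281
gripper_force: 0.0
```

```bash
python3 - <<'E'
from h import *
st()
o,q,R=cur(); print("grasp pt",q-.0188*R[:,2],door("a",50,.18,.085))
for t in (50,95): print(t,"sheet edge",door("a",t,.25,.05),"inner .2 wall",door("a",t,.2,0.0), door("a",t,.225,.03))
E
```

```text
{'clock': np.float64(7.05), 'joint_pos': array([-11.461,   5.404, -19.   , -15.793, -60.43 , 162.273]), 'tool_pos': array([ 0.468, -0.192,  0.193]), 'orientation': array([-179.652,  -14.971,   53.556]), 'force': array([-0.819,  0.208,  0.059]), 'opening': np.float64(0.028), 'gripper_force': np.float64(0.0)}
grasp pt [ 0.4649 -0.1958  0.2116] [ 0.4653 -0.1966  0.    ]
50 sheet edge [ 0.4294 -0.127   0.    ] inner .2 wall [ 0.4992 -0.1161  0.    ] [ 0.4614 -0.1256  0.    ]
95 sheet edge [ 0.4216 -0.322   0.    ] inner .2 wall [ 0.4632 -0.2649  0.    ] [ 0.4432 -0.2984  0.    ]
```

```bash
python3 - <<'E'
from h import *
o,q,R=cur()
go(q+[0,0,.12],53.6,15,name="up")
a=door("a",36,.235,.025);a[2]=.33
go(a,10,0,name="over")
a[2]=.24;go(a,10,0,name="in")
E
```

```text
up tgt [ 0.4677 -0.1918  0.3134] dpos [  31.    -0.7 -115.9] ang [-0.3  0.  -0. ]
over tgt [ 0.4909 -0.0697  0.33  ] dpos [ 143.5  -54.5 -102.6] ang [ -6.  -14.1  43.3]
in tgt [ 0.4909 -0.0697  0.24  ] dpos [120.3 -53.9 -15.7] ang [ -6.  -14.1  43.3]
```

Request:
{"name": "apply_moves", "arguments": {
  "deltas": [
    {"fingers": 60,"delta_pos": [10,0,-40],"angular": [0,0,0]},
    {"fingers": 60,"delta_pos": [21,0,-80],"angular": [0,0,0]},
    {"fingers": 20,"delta_pos": [31,0,-116],"angular": [0,0,0]},
    {"fingers": 0,"delta_pos": [144,-54,-103],"angular": [-6,-14.1,43.3]},
    {"fingers": 0,"delta_pos": [144,-54,-103],"angular": [-6,-14.1,43.3]},
    {"fingers": 0,"delta_pos": [144,-54,-103],"angular": [-6,-14.1,43.3]},
    {"fingers": 0,"delta_pos": [144,-54,-103],"angular": [-6,-14.1,43.3]},
    {"fingers": 0,"delta_pos": [144,-54,-103],"angular": [-6,-14.1,43.3]},
    {"fingers": 0,"delta_pos": [144,-54,-103],"angular": [-6,-14.1,43.3]},
    {"fingers": 0,"delta_pos": [144,-54,-103],"angular": [-6,-14.1,43.3]}
  ]
}}

```text
clock: 8.05
tool_pos: [0.4916, -0.0689, 0.3303]
orientation: [179.9, 0.1, 9.9]
force: [-0.1, 0.0, -0.6]
opening: 0.0005
gripper_force: 0.0
```

```bash
python3 - <<'E'
from h import *
st()
for t in(36,36,44,50,56,62,68,74,80,86,90):
  a=door("a",t,.235,.025);a[2]=.24
  go(a,10,0,name=t)
im=ctrl.snapshot("scene");cv2.imwrite("pics/s2.png",im[150:480,180:480,::-1])
E
```

```text
{'clock': np.float64(8.05), 'joint_pos': array([ 14.809,   0.377, -11.097,   0.065, -78.624,  85.043]), 'tool_pos': array([ 0.492, -0.069,  0.33 ]), 'orientation': array([179.928,   0.092,   9.865]), 'force': array([-0.117,  0.035, -0.574]), 'opening': np.float64(0.0), 'gripper_force': np.float64(0.0)}
36 tgt [ 0.4909 -0.0697  0.24  ] dpos [-0.7  0.6 90.3] ang [ 0.1  0.1 -0.1]
36 tgt [ 0.4909 -0.0697  0.24  ] dpos [-0.7  0.6 90.3] ang [ 0.1  0.1 -0.1]
44 tgt [ 0.4697 -0.0949  0.24  ] dpos [-25.9  21.8  90.4] ang [ 0.1  0.1 -0.1]
50 tgt [ 0.4562 -0.1157  0.24  ] dpos [-42.7  40.   90.5] ang [ 0.1  0.1 -0.1]
56 tgt [ 0.445  -0.1377  0.24  ] dpos [-57.6  59.7  90.5] ang [ 0.1  0.1 -0.1]
62 tgt [ 0.4361 -0.1608  0.24  ] dpos [-70.3  81.   90.6] ang [ 0.1  0.1 -0.1]
68 tgt [ 0.4297 -0.1847  0.24  ] dpos [-80.7 103.4  90.6] ang [ 0.1  0.1 -0.1]
74 tgt [ 0.4258 -0.2091  0.24  ] dpos [-88.7 126.8  90.6] ang [ 0.1  0.1 -0.1]
80 tgt [ 0.4245 -0.2338  0.24  ] dpos [-94.2 150.9  90.7] ang [ 0.1  0.1 -0.1]
86 tgt [ 0.4258 -0.2585  0.24  ] dpos [-97.2 175.5  90.7] ang [ 0.1  0.1 -0.1]
90 tgt [ 0.4281 -0.2749  0.24  ] dpos [-97.7 192.   90.7] ang [ 0.1  0.1 -0.1]
```

View pics/s2.png

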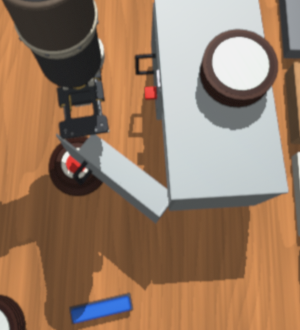

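The crop shows the active door standing at about 50°, with its free edge near (62,140) and hinge near (165,210). The gripper is just above its inner side, and the red knob is exposed at (150,93). The bowl under the door has not moved.

Request:
{"name": "apply_moves", "arguments": {
  "deltas": [
    {"fingers": 0,"delta_pos": [0,0,45],"angular": [0,0,0]},
    {"fingers": 0,"delta_pos": [0,0,90],"angular": [0,0,0]},
    {"fingers": 0,"delta_pos": [-13,11,90],"angular": [0,0,0]},
    {"fingers": 0,"delta_pos": [-26,22,90],"angular": [0,0,0]},
    {"fingers": 0,"delta_pos": [-43,40,90],"angular": [0,0,0]},
    {"fingers": 0,"delta_pos": [-58,60,90],"angular": [0,0,0]},
    {"fingers": 0,"delta_pos": [-70,81,90],"angular": [0,0,0]},
    {"fingers": 0,"delta_pos": [-81,103,90],"angular": [0,0,0]},
    {"fingers": 0,"delta_pos": [-89,127,90],"angular": [0,0,0]},
    {"fingers": 0,"delta_pos": [-94,151,90],"angular": [0,0,0]}
  ]
}}

```text
clock: 9.1
tool_pos: [0.4258, -0.2368, 0.244]
orientation: [179.9, -0.4, 10.1]
force: [1.6, 1.1, 0.1]
opening: 0.0004
gripper_force: 0.6
```

```bash
python3 - <<'E'
from h import *
st()
for t in(84,88,91):
  a=door("a",t,.235,.025);a[2]=.24
  go(a,10,0,name=t)
E
```

```text
{'clock': np.float64(9.1), 'joint_pos': array([ -5.876,   1.642, -20.967,   0.024, -67.002, 105.934]), 'tool_pos': array([ 0.426, -0.237,  0.244]), 'orientation': array([179.872,  -0.369,  10.068]), 'force': array([1.557, 1.074, 0.089]), 'opening': np.float64(0.0), 'gripper_force': np.float64(0.588)}
84 tgt [ 0.4251 -0.2503  0.24  ] dpos [-3.1 13.2  4. ] ang [ 0.1 -0.4  0.1]
88 tgt [ 0.4268 -0.2667  0.24  ] dpos [-4.3 29.6  4. ] ang [ 0.1 -0.4  0.1]
91 tgt [ 0.4288 -0.2789  0.24  ] dpos [-4.4 42.   4. ] ang [ 0.1 -0.4  0.1]
```

Request:
{"name": "apply_moves", "arguments": {
  "deltas": [
    {"fingers": 0,"delta_pos": [-3,13,3],"angular": [0,0,0]},
    {"fingers": 0,"delta_pos": [-4,24,3],"angular": [0,0,0]},
    {"fingers": 0,"delta_pos": [-4,33,3],"angular": [0,0,0]},
    {"fingers": 0,"delta_pos": [-4,39,3],"angular": [0,0,0]},
    {"fingers": 0,"delta_pos": [-4,42,3],"angular": [0,0,0]},
    {"fingers": 0,"delta_pos": [-4,42,3],"angular": [0,0,0]}
  ]
}}

```text
clock: 9.7
tool_pos: [0.4291, -0.2769, 0.2375]
orientation: [-180.0, -0.0, 10.1]
force: [0.3, 0.4, -0.1]
opening: 0.0002
gripper_force: 0.0
```

```bash
python3 - <<'E'
from h import *
st()
im=ctrl.snapshot("side");cv2.imwrite("pics/s3.png",im[100:400,180:480,::-1])
E
```

```text
{'clock': np.float64(9.7), 'joint_pos': array([-10.78 ,   4.504, -18.747,  -0.011, -66.724, 110.838]), 'tool_pos': array([ 0.429, -0.277,  0.237]), 'orientation': array([-179.999,   -0.027,   10.054]), 'force': array([ 0.327,  0.407, -0.093]), 'opening': np.float64(0.0), 'gripper_force': np.float64(0.0)}
```

View pics/s3.png

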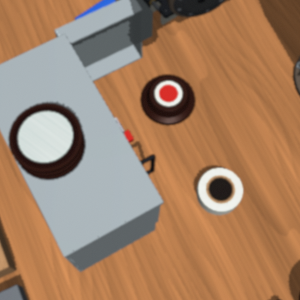

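The side crop shows the active door almost square, running from about (57,30) to (130,0). The knob (128,136) and passive handle (148,163) are exposed, and the bowl and roll are in place. The door isn't at its stop yet, so I'll push a little further.

Request:
{"name": "apply_moves", "arguments": {
  "deltas": [
    {"fingers": 0,"delta_pos": [0,4,0],"angular": [0,0,0]},
    {"fingers": 0,"delta_pos": [0,8,0],"angular": [0,0,0]},
    {"fingers": 0,"delta_pos": [0,11,0],"angular": [0,0,0]},
    {"fingers": 0,"delta_pos": [0,13,0],"angular": [0,0,0]},
    {"fingers": 0,"delta_pos": [0,13,0],"angular": [0,0,0]}
  ]
}}

```text
clock: 10.25
tool_pos: [0.4312, -0.2879, 0.2375]
orientation: [-179.8, -0.1, 10.0]
force: [-1.0, 13.5, 5.3]
opening: 0.0005
gripper_force: 7.3
```

```bash
python3 - <<'E'
from h import *
st()
im=ctrl.snapshot("side")[100:240,220:340,::-1];cv2.imwrite("pics/s4.png",cv2.resize(im,None,fx=4,fy=4,interpolation=cv2.INTER_CUBIC))
E
```

```text
{'clock': np.float64(10.25), 'joint_pos': array([-12.174,   5.339, -17.722,  -0.22 , -66.938, 112.3  ]), 'tool_pos': array([ 0.431, -0.288,  0.237]), 'orientation': array([-179.813,   -0.077,   10.04 ]), 'force': array([-1.009, 13.475,  5.293]), 'opening': np.float64(0.0), 'gripper_force': np.float64(7.268)}
```

View pics/s4.png

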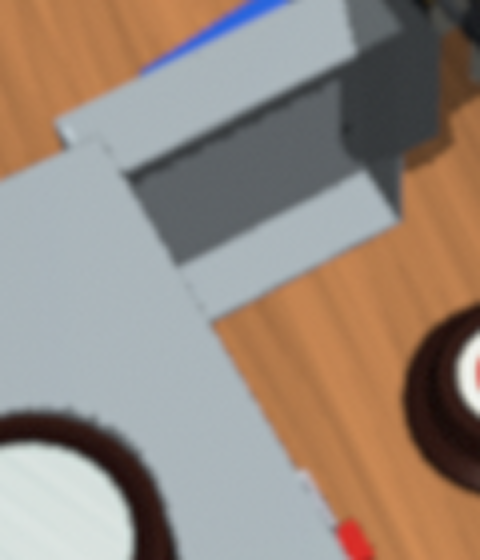

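```bash
python3 - <<'E'
from h import *
o,q,R=cur()
k=wor((-.128,.026,.225))
go(q+[0,.06,.07],10,0,name="off")
go(k,3.9,30,back=.07,name="pre")
E
```

```text
off tgt [ 0.4312 -0.2279  0.3075] dpos [ 10.6 -59.3 -69.8] ang [-0.2 -0.1  0. ]
pre tgt [ 0.5826 -0.0127  0.2856] dpos [ 197.1 -244.6  -47.1] ang [-1.8 29.9  6. ]
```

Request:
{"name": "apply_moves", "arguments": {
  "deltas": [
    {"fingers": 0,"delta_pos": [3,-20,0],"angular": [0,0,0]},
    {"fingers": 0,"delta_pos": [7,-50,-20],"angular": [0,0,0]},
    {"fingers": 0,"delta_pos": [11,-80,-60],"angular": [0,0,0]},
    {"fingers": 0,"delta_pos": [50,-120,-75],"angular": [0,6,0]},
    {"fingers": 0,"delta_pos": [90,-150,-75],"angular": [0,12,0]},
    {"fingers": 0,"delta_pos": [125,-180,-75],"angular": [0,18,2]},
    {"fingers": 0,"delta_pos": [155,-210,-70],"angular": [-1,24,4]},
    {"fingers": 0,"delta_pos": [180,-235,-65],"angular": [-2,30,6]},
    {"fingers": 0,"delta_pos": [190,-245,-55],"angular": [-2,30,6]},
    {"fingers": 0,"delta_pos": [190,-245,-55],"angular": [-2,30,6]}
  ]
}}

```text
clock: 11.3
tool_pos: [0.5746, -0.014, 0.2906]
orientation: [179.5, -30.0, 4.2]
force: [-0.9, -0.3, 0.2]
opening: 0.0002
gripper_force: 0.0
```

```bash
python3 - <<'E'
from h import *
st()
k=wor((-.128,.026,.225))
go(k,3.9,30,name="above")
im=ctrl.snapshot("wrist");cv2.imwrite("pics/w2.png",im[:,:,::-1])
E
```

```text
{'clock': np.float64(11.3), 'joint_pos': array([ 24.321,  -8.801, -38.49 ,  19.043, -33.497,  56.332]), 'tool_pos': array([ 0.575, -0.014,  0.291]), 'orientation': array([179.484, -29.971,   4.229]), 'force': array([-0.944, -0.32 ,  0.17 ]), 'opening': np.float64(0.0), 'gripper_force': np.float64(0.0)}
above tgt [ 0.6175 -0.0104  0.225 ] dpos [ 4.5 -1.1 78.3] ang [0.4 0.  0.3]
```

View pics/w2.png

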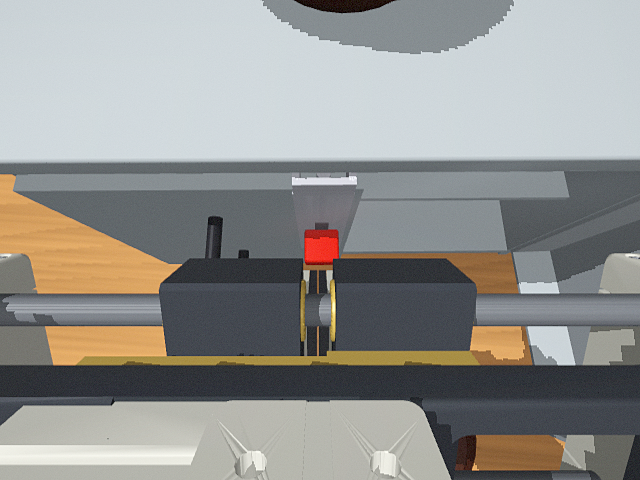

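The wrist view shows the red knob exposed at (321,246), lined up laterally with the shut fingers (~318). The keeper plate is above it at (325,183) and the passive handle is at (214,240).

Request:
{"name": "apply_moves", "arguments": {
  "deltas": [
    {"fingers": 0,"delta_pos": [1,0,25],"angular": [0,0,0]},
    {"fingers": 0,"delta_pos": [3,0,50],"angular": [0,0,0]},
    {"fingers": 0,"delta_pos": [4.5,0,70],"angular": [0,0,0]},
    {"fingers": 0,"delta_pos": [4.5,0,78],"angular": [0,0,0]},
    {"fingers": 0,"delta_pos": [4.5,0,78],"angular": [0,0,0]}
  ]
}}

```text
clock: 11.85
tool_pos: [0.6186, -0.014, 0.2267]
orientation: [179.5, -30.0, 4.0]
force: [-0.3, 0.6, 0.6]
opening: 0.0006
gripper_force: 0.0
```

```bash
python3 - <<'E'
from h import *
st()
for z in(.225,.217,.205,.195,.187): go(wor((-.128,.026,z)),3.9,30,name=z)
E
```

```text
{'clock': np.float64(11.85), 'joint_pos': array([ 20.77 ,  -0.687, -41.951,  24.381, -21.722,  52.491]), 'tool_pos': array([ 0.619, -0.014,  0.227]), 'orientation': array([179.504, -29.99 ,   3.967]), 'force': array([-0.273,  0.615,  0.57 ]), 'opening': np.float64(0.001), 'gripper_force': np.float64(0.0)}
0.225 tgt [ 0.6175 -0.0104  0.225 ] dpos [-1.5 -3.7  1. ] ang [0.5 0.  0.1]
0.217 tgt [ 0.6175 -0.0104  0.217 ] dpos [-5.5 -3.8  8. ] ang [0.5 0.  0.1]
0.205 tgt [ 0.6175 -0.0104  0.205 ] dpos [-11.5  -3.9  18.4] ang [0.5 0.  0.1]
0.195 tgt [ 0.6175 -0.0104  0.195 ] dpos [-16.5  -3.9  27. ] ang [0.5 0.  0.1]
0.187 tgt [ 0.6175 -0.0104  0.187 ] dpos [-20.5  -4.   33.9] ang [0.5 0.  0.1]
```

Request:
{"name": "apply_moves", "arguments": {
  "deltas": [
    {"fingers": 0,"delta_pos": [-3,-3,4],"angular": [0,0,0]},
    {"fingers": 0,"delta_pos": [-5.5,-3.5,8],"angular": [0,0,0]},
    {"fingers": 0,"delta_pos": [-8,-3.5,13],"angular": [0,0,0]},
    {"fingers": 0,"delta_pos": [-11,-3.5,18],"angular": [0,0,0]},
    {"fingers": 0,"delta_pos": [-14,-4,23],"angular": [0,0,0]},
    {"fingers": 0,"delta_pos": [-17,-4,28],"angular": [0,0,0]},
    {"fingers": 0,"delta_pos": [-17,-4,28],"angular": [0,0,0]}
  ]
}}

```text
clock: 12.55
tool_pos: [0.6172, -0.0093, 0.194]
orientation: [179.6, -30.1, 4.0]
force: [0.6, 0.1, 0.7]
opening: 0.0004
gripper_force: 0.1
```

```bash
python3 - <<'E'
from h import *
st();print(loc(cur()[1]))
E
```

```text
{'clock': np.float64(12.55), 'joint_pos': array([ 19.18 ,   1.199, -47.698,  33.855, -14.378,  43.786]), 'tool_pos': array([ 0.617, -0.009,  0.194]), 'orientation': array([179.556, -30.058,   4.036]), 'force': array([0.588, 0.091, 0.744]), 'opening': np.float64(0.0), 'gripper_force': np.float64(0.094)}
[-0.1282  0.0271  0.194 ]
```

Request:
{"name": "apply_moves", "arguments": {
  "deltas": [
    {"fingers": 0,"delta_pos": [-1.5,0,2.5],"angular": [0,0,0]},
    {"fingers": 0,"delta_pos": [-3,0,5],"angular": [0,0,0]},
    {"fingers": 0,"delta_pos": [-4,0,7],"angular": [0,0,0]},
    {"fingers": 0,"delta_pos": [-5,0,8.7],"angular": [0,0,0]}
  ]
}}

```text
clock: 12.95
tool_pos: [0.6192, -0.0093, 0.1896]
orientation: [179.6, -30.5, 4.0]
force: [-35.2, -3.1, 48.1]
opening: 0.0006
gripper_force: 24.2
```

```bash
python3 - <<'E'
from h import *
st();print(loc(cur()[1]))
cv2.imwrite("pics/w3.png",ctrl.snapshot("wrist")[150:350,200:440,::-1])
im=ctrl.snapshot("side")[200:290,270:360,::-1];cv2.imwrite("pics/s5.png",cv2.resize(im,None,fx=5,fy=5,interpolation=cv2.INTER_CUBIC))
E
```

```text
{'clock': np.float64(12.95), 'joint_pos': array([ 17.769,   1.529, -49.522,  38.814, -11.784,  39.84 ]), 'tool_pos': array([ 0.619, -0.009,  0.19 ]), 'orientation': array([179.587, -30.529,   3.987]), 'force': array([-35.19 ,  -3.115,  48.117]), 'opening': np.float64(0.001), 'gripper_force': np.float64(24.168)}
[-0.1262  0.0269  0.1896]
```

View pics/w3.png

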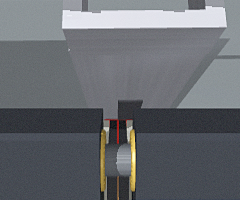

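The knob has bottomed out (48 N upward). The picture shows it down under the fingers at about (118,121). I'll retreat.

Request:
{"name": "apply_moves", "arguments": {
  "deltas": [
    {"fingers": 0,"delta_pos": [1,0,-8],"angular": [0,0,0]},
    {"fingers": 0,"delta_pos": [0,0,-30],"angular": [0,0,0]},
    {"fingers": 0,"delta_pos": [0,0,-60],"angular": [0,0,0]},
    {"fingers": 0,"delta_pos": [0,0,-90],"angular": [0,0,0]},
    {"fingers": 0,"delta_pos": [0,0,-115],"angular": [0,0,0]},
    {"fingers": 0,"delta_pos": [0,0,-115],"angular": [0,0,0]}
  ]
}}

```text
clock: 13.65
tool_pos: [0.5604, -0.0118, 0.2883]
orientation: [179.7, -30.4, 4.0]
force: [0.5, 0.9, -0.0]
opening: 0.0005
gripper_force: 0.0
```

```bash
python3 - <<'E'
from h import *
st()
o,q,R=cur()
im=ctrl.snapshot("wrist");cv2.imwrite("pics/w4.png",im[:,:,::-1])
m=cv2.inRange(cv2.cvtColor(im,cv2.COLOR_RGB2HSV),(0,150,120),(8,255,255))
n,l,s,c=cv2.connectedComponentsWithStats(m)
P=ctrl.camera_params("wrist");M=P["mount"]
for i in range(1,n):
    if s[i][4]>40:
        u,v=s[i][0]+s[i][2]/2,s[i][1]
        d=R@M[:3,:3]@np.array([(u-P["cx"])/P["fx"],-(v-P["cy"])/P["fy"],-1]);oo=q+R@M[:3,3]
        # top back edge of knob lies at local x=-.116
        t=(-.116-loc(oo)[0])/(d@ex);print(s[i],loc(oo+t*d))
p=wor((-.154,.1,.212));go(p,3.9,15,True,.1,"pre passive")
E
```

```text
{'clock': np.float64(13.65), 'joint_pos': array([ 25.455, -10.611, -40.945,  20.578, -32.777,  53.747]), 'tool_pos': array([ 0.56 , -0.012,  0.288]), 'orientation': array([179.696, -30.448,   4.001]), 'force': array([ 0.547,  0.93 , -0.026]), 'opening': np.float64(0.0), 'gripper_force': np.float64(0.0)}
[310 222  31  33 941] [-0.116   0.0223  0.1844]
pre passive tgt [0.5656 0.0603 0.2904] dpos [ 11.  -71.6   1.2] ang [  0.3 -15.3   0.1]
```

Request:
{"name": "apply_moves", "arguments": {
  "deltas": [
    {"fingers": 70,"delta_pos": [5,-35,0],"angular": [0,-7,0]},
    {"fingers": 70,"delta_pos": [11,-71,1],"angular": [0,-15,0]},
    {"fingers": 70,"delta_pos": [11,-71,1],"angular": [0,-15,0]},
    {"fingers": 70,"delta_pos": [11,-71,1],"angular": [0,-15,0]},
    {"fingers": 70,"delta_pos": [11,-71,1],"angular": [0,-15,0]},
    {"fingers": 70,"delta_pos": [11,-71,1],"angular": [0,-15,0]},
    {"fingers": 70,"delta_pos": [11,-71,1],"angular": [0,-15,0]}
  ]
}}

```text
clock: 14.4
tool_pos: [0.5646, 0.0582, 0.2884]
orientation: [179.6, -15.1, 3.9]
force: [0.4, 0.1, -0.5]
opening: 0.0509
gripper_force: 0.0
```

```bash
python3 - <<'E'
from h import *
st()
p=wor((-.154,.1,.212));go(p,3.9,15,True,0,"grasp")
E
```

```text
{'clock': np.float64(14.4), 'joint_pos': array([ 30.46 ,  -1.098, -23.105,   8.639, -54.88 ,  59.188]), 'tool_pos': array([0.565, 0.058, 0.288]), 'orientation': array([179.615, -15.129,   3.863]), 'force': array([ 0.44 ,  0.08 , -0.455]), 'opening': np.float64(0.051), 'gripper_force': np.float64(0.0)}
grasp tgt [0.5914 0.062  0.1938] dpos [ 1.4 -2.7 98.3] ang [ 0.4 -0.1 -0. ]
```

Request:
{"name": "apply_moves", "arguments": {
  "deltas": [
    {"fingers": 62,"delta_pos": [0,-2,20],"angular": [0,0,0]},
    {"fingers": 62,"delta_pos": [1,-3,45],"angular": [0,0,0]},
    {"fingers": 62,"delta_pos": [1,-3,70],"angular": [0,0,0]},
    {"fingers": 62,"delta_pos": [1,-3,88],"angular": [0,0,0]},
    {"fingers": 62,"delta_pos": [1,-3,98],"angular": [0,0,0]},
    {"fingers": 30,"delta_pos": [1,-3,98],"angular": [0,0,0]},
    {"fingers": 5,"delta_pos": [1,-3,98],"angular": [0,0,0]},
    {"fingers": 5,"delta_pos": [1,-3,98],"angular": [0,0,0]},
    {"fingers": 5,"delta_pos": [1,-3,98],"angular": [0,0,0]},
    {"fingers": 5,"delta_pos": [1,-3,98],"angular": [0,0,0]}
  ]
}}

```text
clock: 15.4
tool_pos: [0.5918, 0.0635, 0.1948]
orientation: [179.6, -15.2, 3.9]
force: [-0.4, 0.1, -0.1]
opening: 0.0275
gripper_force: 0.0
```

Request:
{"name": "apply_moves", "arguments": {
  "deltas": [
    {"fingers": 5,"delta_pos": [0,0,0],"angular": [0,0,0]},
    {"fingers": 5,"delta_pos": [0,0,0],"angular": [0,0,0]},
    {"fingers": 5,"delta_pos": [0,0,0],"angular": [0,0,0]},
    {"fingers": 5,"delta_pos": [0,0,0],"angular": [0,0,0]}
  ]
}}

```text
clock: 15.8
tool_pos: [0.5897, 0.0597, 0.1943]
orientation: [179.4, -14.9, 3.8]
force: [-7.7, -16.7, 10.5]
opening: 0.0092
gripper_force: 30.0
```

```bash
python3 - <<'E'
from h import *
st()
o,q,R=cur(); print("grasp pt",q-.0188*R[:,2],wor((-.154,.1,.212)))
for t in(2,5,9,13,18,23,28,33,38):
    p=door("p",t,.1,.054);p[2]=.212; go(p,3.9-t,15,True,0,t)
E
```

```text
{'clock': np.float64(15.8), 'joint_pos': array([ 29.019,   5.645, -29.344,  10.24 , -42.21 ,  57.897]), 'tool_pos': array([0.59 , 0.06 , 0.194]), 'orientation': array([179.362, -14.886,   3.823]), 'force': array([ -7.744, -16.677,  10.453]), 'opening': np.float64(0.009), 'gripper_force': np.float64(29.983)}
grasp pt [0.5849 0.0595 0.2124] [0.5866 0.0617 0.212 ]
2 tgt [0.5878 0.0636 0.1938] dpos [-1.7 -4.  -0.1] ang [0.1 0.1 1.9]
5 tgt [0.5826 0.0661 0.1938] dpos [-6.6 -6.9 -1.4] ang [-0.6  0.1  4.8]
9 tgt [0.5758 0.0699 0.1938] dpos [-12.9 -11.1  -3.1] ang [-1.7  0.1  8.6]
13 tgt [0.5693 0.0742 0.1938] dpos [-18.9 -15.8  -4.8] ang [-2.7  0.  12.5]
18 tgt [0.5616 0.0801 0.1938] dpos [-25.9 -22.2  -6.7] ang [-4.   0.  17.3]
23 tgt [0.5545 0.0867 0.1938] dpos [-32.3 -29.3  -8.5] ang [-5.3 -0.  22.1]
28 tgt [0.5479 0.0939 0.1938] dpos [-38.2 -36.9 -10.1] ang [-6.6 -0.  27. ]
33 tgt [0.5421 0.1017 0.1938] dpos [-43.3 -44.9 -11.6] ang [-7.9 -0.1 31.8]
38 tgt [0.5369 0.1099 0.1938] dpos [-47.8 -53.5 -12.9] ang [-9.2 -0.1 36.6]
```

Request:
{"name": "apply_moves", "arguments": {
  "deltas": [
    {"fingers": 5,"delta_pos": [-2,0,0],"angular": [0,0,1.9]},
    {"fingers": 5,"delta_pos": [-7,-3.5,-1.4],"angular": [-0.6,0,4.8]},
    {"fingers": 5,"delta_pos": [-13,-8,-3],"angular": [-1.7,0,8.6]},
    {"fingers": 5,"delta_pos": [-19,-12.5,-4.8],"angular": [-2.7,0,12.5]},
    {"fingers": 5,"delta_pos": [-26,-19,-6.7],"angular": [-4,0,17.3]},
    {"fingers": 5,"delta_pos": [-32,-26,-8.5],"angular": [-5.3,0,22.1]},
    {"fingers": 5,"delta_pos": [-38,-34,-10],"angular": [-6.6,0,27]},
    {"fingers": 5,"delta_pos": [-43,-42,-11.6],"angular": [-7.9,0,31.8]},
    {"fingers": 5,"delta_pos": [-48,-51,-13],"angular": [-9.2,0,36.6]}
  ]
}}

```text
clock: 16.7
tool_pos: [0.536, 0.1072, 0.1943]
orientation: [179.9, -15.1, -34.3]
force: [-11.5, -8.3, 13.0]
opening: 0.0094
gripper_force: 30.0
```

```bash
python3 - <<'E'
from h import *
st()
o,q,R=cur(); print("grasp pt",q-.0188*R[:,2],door("p",38,.1,.054))
for t in(39,43,48,53,58,63,68,73,78,83):
    p=door("p",t,.1,.054);p[2]=.212; go(p,3.9-t,15,True,0,t)
E
```

```text
{'clock': np.float64(16.7), 'joint_pos': array([ 41.725,   4.368, -34.289,  19.543, -49.357,   1.423]), 'tool_pos': array([0.536, 0.107, 0.194]), 'orientation': array([179.933, -15.146, -34.299]), 'force': array([-11.477,  -8.272,  12.996]), 'opening': np.float64(0.009), 'gripper_force': np.float64(29.997)}
grasp pt [0.5319 0.11   0.2124] [0.5328 0.1126 0.    ]
39 tgt [0.5359 0.1116 0.1938] dpos [-2.5 -3.6 -0.3] ang [-0.1 -0.1  0.8]
43 tgt [0.5324 0.1185 0.1938] dpos [-9.1 -7.4 -2. ] ang [-1.2 -0.1  4.6]
48 tgt [0.5288 0.1275 0.1938] dpos [-16.9 -12.7  -4.2] ang [-2.5 -0.2  9.5]
53 tgt [0.5259 0.1368 0.1938] dpos [-24.3 -18.8  -6.2] ang [-3.8 -0.2 14.3]
58 tgt [0.5238 0.1463 0.1938] dpos [-31.1 -25.5  -8. ] ang [-5.1 -0.2 19.1]
63 tgt [0.5226 0.1559 0.1938] dpos [-37.3 -32.7  -9.7] ang [-6.4 -0.2 23.9]
68 tgt [0.5222 0.1657 0.1938] dpos [-42.9 -40.5 -11.2] ang [-7.7 -0.2 28.8]
73 tgt [0.5227 0.1754 0.1938] dpos [-47.8 -48.8 -12.6] ang [-9.  -0.2 33.6]
78 tgt [0.524  0.185  0.1938] dpos [-52.  -57.5 -13.7] ang [-10.3  -0.2  38.4]
83 tgt [0.5261 0.1945 0.1938] dpos [-55.4 -66.6 -14.6] ang [-11.6  -0.2  43.3]
```

Request:
{"name": "apply_moves", "arguments": {
  "deltas": [
    {"fingers": 5,"delta_pos": [-2,-1,0],"angular": [0,0,0.8]},
    {"fingers": 5,"delta_pos": [-9,-4,-2],"angular": [-1.2,0,4.6]},
    {"fingers": 5,"delta_pos": [-17,-10,-4],"angular": [-2.5,0,9.5]},
    {"fingers": 5,"delta_pos": [-24,-16,-6],"angular": [-3.8,0,14.3]},
    {"fingers": 5,"delta_pos": [-31,-22,-8],"angular": [-5.1,0,19.1]},
    {"fingers": 5,"delta_pos": [-37,-30,-9.7],"angular": [-6.4,0,23.9]},
    {"fingers": 5,"delta_pos": [-43,-37,-11],"angular": [-7.7,0,28.8]},
    {"fingers": 5,"delta_pos": [-48,-46,-12.5],"angular": [-9,0,33.6]}
  ]
}}

```text
clock: 17.5
tool_pos: [0.5222, 0.1759, 0.1943]
orientation: [-179.8, -15.0, -69.0]
force: [-1.5, -2.9, 4.9]
opening: 0.0089
gripper_force: 30.1
```

```bash
python3 - <<'E'
from h import *
st()
o,q,R=cur(); print("grasp pt",q-.0188*R[:,2],door("p",73,.1,.054))
for t in(73,78,83,87,91):
    p=door("p",t,.1,.054);p[2]=.212; go(p,3.9-t,15,True,0,t)
E
```

```text
{'clock': np.float64(17.5), 'joint_pos': array([ 48.288,  11.152, -24.553,  15.248, -61.944, -35.385]), 'tool_pos': array([0.522, 0.176, 0.194]), 'orientation': array([-179.753,  -15.01 ,  -69.024]), 'force': array([-1.52 , -2.897,  4.882]), 'opening': np.float64(0.009), 'gripper_force': np.float64(30.072)}
grasp pt [0.5204 0.1804 0.2125] [0.5209 0.1799 0.    ]
73 tgt [0.5227 0.1754 0.1938] dpos [ 0.5 -0.2  0.6] ang [-0.3 -0.   0.1]
78 tgt [0.524  0.185  0.1938] dpos [-7.7 -4.9 -1.6] ang [-1.6  0.   4.9]
83 tgt [0.5261 0.1945 0.1938] dpos [-15.5 -10.3  -3.6] ang [-2.9  0.   9.7]
87 tgt [0.5284 0.2019 0.1938] dpos [-21.4 -15.2  -5.2] ang [-3.9  0.  13.6]
91 tgt [0.5313 0.2091 0.1938] dpos [-27.  -20.4  -6.7] ang [-4.9  0.  17.5]
```

Request:
{"name": "apply_moves", "arguments": {
  "deltas": [
    {"fingers": 5,"delta_pos": [-4,-2,-0.8],"angular": [-0.8,0,2.4]},
    {"fingers": 5,"delta_pos": [-8,-4.5,-1.6],"angular": [-1.6,0,4.9]},
    {"fingers": 5,"delta_pos": [-15.5,-9.5,-3.6],"angular": [-2.9,0,9.7]},
    {"fingers": 5,"delta_pos": [-21.5,-14.5,-5.2],"angular": [-3.9,0,13.6]},
    {"fingers": 5,"delta_pos": [-28,-20,-6.7],"angular": [-4.9,0,17.5]},
    {"fingers": 5,"delta_pos": [-28,-20,-6.7],"angular": [-4.9,0,17.5]},
    {"fingers": 5,"delta_pos": [-28,-20,-6.7],"angular": [-4.9,0,17.5]}
  ]
}}

```text
clock: 18.2
tool_pos: [0.53, 0.2062, 0.1941]
orientation: [179.9, -15.3, -87.0]
force: [-4.5, -15.7, 12.5]
opening: 0.0093
gripper_force: 30.0
```

```bash
python3 - <<'E'
from h import *
st()
o,q,R=cur(); print("grasp pt",q-.0188*R[:,2],door("p",91,.1,.054),door("p",88,.1,.054))
E
```

```text
{'clock': np.float64(18.2), 'joint_pos': array([ 48.209,  16.166, -16.44 ,  11.403, -68.887, -50.403]), 'tool_pos': array([0.53 , 0.206, 0.194]), 'orientation': array([179.852, -15.326, -86.983]), 'force': array([ -4.504, -15.658,  12.509]), 'opening': np.float64(0.009), 'gripper_force': np.float64(30.003)}
grasp pt [0.5298 0.2111 0.2123] [0.531 0.214 0.   ] [0.5286 0.2086 0.    ]
```

Request:
{"name": "apply_moves", "arguments": {
  "deltas": [
    {"fingers": 50,"delta_pos": [0,0,0],"angular": [0,0,0]},
    {"fingers": 50,"delta_pos": [0,0,0],"angular": [0,0,0]},
    {"fingers": 50,"delta_pos": [0,0,0],"angular": [0,0,0]},
    {"fingers": 50,"delta_pos": [0,0,0],"angular": [0,0,0]},
    {"fingers": 50,"delta_pos": [0,0,-30],"angular": [0,0,0]},
    {"fingers": 50,"delta_pos": [0,0,-70],"angular": [0,0,0]},
    {"fingers": 50,"delta_pos": [0,0,-110],"angular": [0,0,0]},
    {"fingers": 50,"delta_pos": [-40,0,-150],"angular": [0,0,0]},
    {"fingers": 50,"delta_pos": [-90,0,-160],"angular": [0,0,0]},
    {"fingers": 50,"delta_pos": [-90,0,-160],"angular": [0,0,0]}
  ]
}}

```text
clock: 19.2
tool_pos: [0.5239, 0.3433, 0.324]
orientation: [-179.9, -14.8, -86.8]
force: [0.4, -0.3, -1.6]
opening: 0.0498
gripper_force: 0.0
```

```bash
python3 - <<'E'
from h import *
st()
a=ctrl.snapshot("scene")[120:480,180:480,::-1];b=ctrl.snapshot("side")[90:450,180:480,::-1]
cv2.imwrite("pics/f.png",cv2.resize(np.hstack([a,b]),None,fx=1.3,fy=1.3,interpolation=cv2.INTER_CUBIC))
E
```

```text
{'clock': np.float64(19.2), 'joint_pos': array([ 56.539,  18.837,   5.449,   8.867, -88.495, -54.432]), 'tool_pos': array([0.524, 0.343, 0.324]), 'orientation': array([-179.881,  -14.772,  -86.751]), 'force': array([ 0.436, -0.286, -1.612]), 'opening': np.float64(0.05), 'gripper_force': np.float64(0.0)}
```

View pics/f.png

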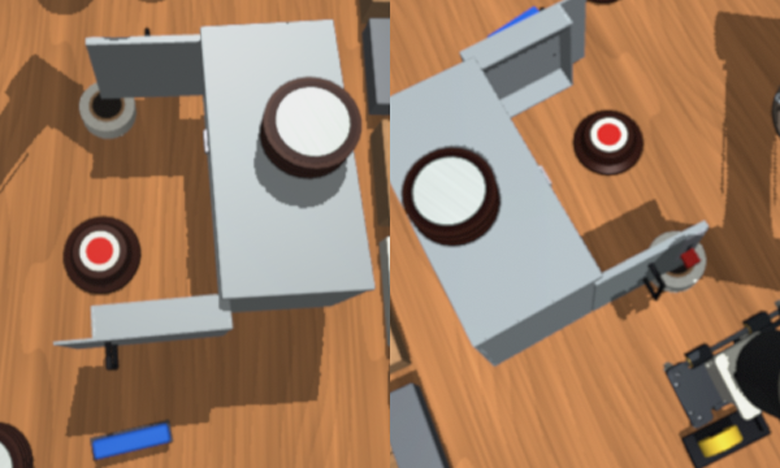

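Both doors stand about square to the cupboard: the active one at the left view's bottom (55–230, 295–345), the passive one at its top (88–200, 38–97). The bowl, roll, stapler and tape stand are where they were, and the gripper is clear of everything.

```bash
python3 -c "
from plant import ctrl
print(ctrl.close_job())"
```

```text
the job is handed in; nothing more can be done
None
```

The job is handed in: I opened the active door first, pushed the bolt right down, then opened the passive door. In the last pictures both doors stand about square, the four bystanders are undisturbed and the gripper is clear, after about 19 s of the 72 s allowed. No verdict came back.

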